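# Hold the lighted magnifier over a deed's wax seal

### The arm

A 7-joint arm with a two-finger parallel gripper is mounted at the origin on the work surface. World frame = base frame: x ahead of the robot, y to its left, z up, the work surface at z = 0. Lengths are in m, angles in rad, forces in N, time in s.
With the tool pointing down it reaches from about 0.4 to 0.85 m from the base axis. Payload 4.5 kg.
Tool frame: the origin (TCP) lies midway between the tips of the shut fingers; the grasp point (between the pads) lies 19 mm behind it; x points along the fingers, y is the direction in which the jaws open and shut, and the axes are right-handed (so a half turn about x gives the same grasp; the last joint's range is limited). The gripper opens to 88 mm and grips with 3 to 60 N. Pads are 18 mm wide; open, the fingers measure 123 mm over their backs; the gripper's body (75 mm by 187 mm) begins 45 mm behind the grasp point.
Start: joints at [1.316, 0.689, -0.195, 1.565, 0.157, 0.902, -0.215], TCP at [0.178, -0.599, 0.239] pointing down, gripper open.
Joint ranges: [-3.01, 3.01], [-0.46, 2.08], [-1.47, 1.51], [0.13, 2.56], [-1, 4.14], [0.04, 2.09], [-2.66, 2.66]. Speed limits (rad/s): [2.57, 2.57, 3.14, 3.14, 3.14, 3.14, 3.14].

### API

Orientations are given as a unit quaternion [w, x, y, z].
In Python, from bench import arm, vision gives the robot as it stands. The module is installed in compiled form; this text tells all that it offers.
- The arm moves only by the tool apply_moves, never from a script. Its argument "targets" is text: rows parted by semicolons, each of 7 numbers parted by spaces: the shift along the tool's x, y, z in units of 40 mm (1.0 is 40 mm), then the turn, a rotation vector about the tool's x, y, z in units of 8 degrees (1.0 is 8 degrees), then the finger opening in mm, from 0 to 88.1. In form: x y z wx wy wz gripper; .... A call has 1 to 10 rows; each row shifts and turns the commanded pose from where the row before left it, along the tool's axes as they then stand; what a row does not reach is not made up. A row lasts 1/10 s, in which the tool goes at most 50 mm and 8.59 degrees, less where a joint would pass 70% of its speed; a pose out of reach is approached as far as the arm can. A call is refused whole if a number of a shift passes 1 or a number of a turn 1, either way. A call with a gripper value outside its range is refused whole. The fingers move at their own pace and stop on an object; "grip_force" is the grip in N (left out, the last holds). Time passes only in rows, so rows that do not move let the fingers close. It gives the time, the measured TCP pose, the force and the opening at its end, in the units of the state.
- arm.observe(): the state, without advancing time (a new reading comes with each control period).
- vision.camera(name): name is "side" or "top" or "wrist"; returns the picture (420x560x3 uint8, red, green, blue); there is no depth.
- vision.camera_model(name): a dict with "mtx" (3x3 intrinsics, pixels), "extrinsics" (4x4, takes a point from camera to world coordinates); the wrist camera has in their place "T_tool_cam" (4x4, takes a point from camera to tool coordinates, whose origin is the TCP and whose axes are the tool frame's). Camera axes: x right, y down, z forward; pixel columns grow to the right and rows downward; lengths in m; the calibration is good to about 2 mm. A picture is of the moment at which its call begins: read the wrist's pose just before it. camera_model takes no time and is no camera call.
- arm.finish_job(): hands the job in, once; it reports no verdict.
The state is a dict: "time": time; "joints": joint angles; "qd": joint speeds; "tau": joint torques, N m; "tcp_pos": TCP position; "tool_rot": TCP orientation; "wrist_force": force on the tool from outside, world axes, zero at the start; "ft_torque": the same for the moment, N m; "gripper_width": finger opening in m.
Only numpy, scipy, OpenCV 4.12 (cv2) and the standard library are available. Lean on these libraries where they do the work, as an engineer would, in place of code of your own. Each camera call takes 0.05 s, during which the arm holds its last target. There are 200 camera calls.

### The job

Pick up the rectangular hand magnifier by its handle, lift it over the things standing round the parchment deed without knocking or shifting any of them, and hold it for me over the round wax seal so that I can look for cracks: seal in the middle of the lens, lens level with its long side along the lines of writing, and about 20 mm of air between lens and wax. The wax and parchment are fragile, so never touch them with the magnifier or the gripper; do not put the magnifier down: finish while still holding it there, steady and touching nothing.

Things in the scene. Friction and masses are not known exactly. Their poses are not given: they have to be found in the camera images.
- magnifier: Black rectangular hand magnifier, 0.16-0.25 kg, lying flat left or right of the deed. Origin: underside of the handle, under its balance point (within 8 mm): grip there. x: from handle to lens; z up. Flat-sided handle 22 wide, 18 high, from x=-93 to 18; neck 14 wide; lens frame 108 long (x=31 to 139), 62 wide, 12 high (mm). One flat underside, z=0.
- lens (a point): Centre of the lens at the level of the frame's underside, 85 mm from the magnifier's origin along its x; axes as the magnifier's. The clear lens is 92 by 48 mm, its long side along x.
- deed: Parchment deed, 190 mm along x by 260 mm along y, on a fixed grey mount board of 210 by 280 mm; board and sheet together are 7 mm thick. Origin: middle of the board's underside, on the bench. x runs along the lines of writing, y towards the head of the sheet (the writing fills the +y half), z up.
- seal: Round wax seal, dark red-brown, 34 mm in diameter and 4 mm thick, on the blank half of the deed, with the deed's axes and fixed to it. Origin: centre of its underside, on the parchment.
- seal_top (a point): Centre of the wax seal's top, 4 mm above its origin (11 mm above the bench).
- weight0: Loose brass paperweight with a knob on top, 38 mm in diameter, 45 mm high, 0.26 kg, holding down a corner of the deed (about -82, -115 mm from the deed's origin). Origin: centre of its underside.
- weight1: Loose brass paperweight with a knob on top, 38 mm in diameter, 45 mm high, 0.26 kg, holding down a corner of the deed (about 82, -115 mm from the deed's origin). Origin: centre of its underside.
- weight2: Loose brass paperweight with a knob on top, 38 mm in diameter, 45 mm high, 0.26 kg, holding down a corner of the deed (about -82, 115 mm from the deed's origin). Origin: centre of its underside.
- weight3: Loose brass paperweight with a knob on top, 38 mm in diameter, 45 mm high, 0.26 kg, holding down a corner of the deed (about 82, 115 mm from the deed's origin). Origin: centre of its underside.
- roll: Roll of dark grey mesh, 60 mm in diameter, 250 mm long (along x), lying on two wooden chocks at the deed's left (+y); 67 mm high overall, 64 mm wide. Loose. Origin: centre of its underside.
- press_weight: Lead-filled wooden press weight, 220 mm (x) by 60 mm by 45 mm, with a low brass bow handle on top to 67 mm, at the deed's right (-y). Loose, 2.5 kg. Origin: centre of its underside.
- brayer: Brayer (hand roller) lying on the bench on the side where the magnifier is not: black rubber roller, 38 mm in diameter and 100 mm wide, red handle along -x, 175 mm long in all. Loose. Origin: on the bench under the handle's front end.
Things that resemble listed ones, but are neither listed nor needed, are in the scene too. What is shaped like the weight0 but red is not meant. What is shaped like the press_weight but blue is not meant.

How it is judged:
By the outcome, as a careful person would: the job done as asked, in the order asked, and still so for the second after the job is handed in, while the arm keeps its last pose, push and grip.
It also fails if it takes over 40 s, if anything falls off the work surface, if the arm or the gripper's body presses on something with over 40 N, if the wrist force passes 120 N, or if a joint passes its speed limit or range.

## Working session

There is one attempt and no reset: what is moved stays moved. The work goes in short steps, Python scripts to look and compute and a tool call to move; the robot and the scene stay as the last step left them, time stands still between calls to the robot, and variables do not carry over. Pictures are saved under pics/ and viewed, about 8 in all and at most 12, crops included, and the job is handed in when it is done.

Besides the shell and the picture viewer there is one more tool, called as a command line: name --argument value ..., lists and objects as JSON in quotes. apply_moves: Moves the arm, as the interface text tells. Its arguments: {"type":"object","properties":{"targets":{"type":"string"},"grip_force":{"type":"number"}},"required":["targets"]}

```bash
mkdir -p pics
cat > h.py <<'E'
import numpy as np, cv2
from bench import arm, vision
from scipy.spatial.transform import Rotation as R
def rot(q): return R.from_quat([q[1],q[2],q[3],q[0]])
def grab(name,fn=None):
    s=arm.observe(); im=vision.camera(name); m=vision.camera_model(name)
    K=np.array(m["mtx"])
    if name=="wrist":
        T=np.eye(4);T[:3,:3]=rot(s["tool_rot"]).as_matrix();T[:3,3]=s["tcp_pos"];E=T@np.array(m["T_tool_cam"])
    else: E=np.array(m["extrinsics"])
    if fn: cv2.imwrite(fn,im[:,:,::-1]); np.savez(fn+".npz",im=im,K=K,E=E)
    return im,K,E
def load(fn):
    d=np.load(fn+".npz"); return d["im"],d["K"],d["E"]
def ray(K,E,uv,z):
    uv=np.atleast_2d(uv).astype(float)
    d=(E[:3,:3]@np.linalg.inv(K)@np.c_[uv,np.ones(len(uv))].T).T
    o=E[:3,3]; return o+d*((z-o[2])/d[:,2])[:,None]
def proj(K,E,P):
    P=np.atleast_2d(P); c=(P-E[:3,3])@E[:3,:3]; p=c@K.T; return p[:,:2]/p[:,2:]
E
python3 - <<'E'
from h import *
s=arm.observe();print(s)
for n in("top","side","wrist"):
    im,K,E_=grab(n,f"pics/{n}0.png");print(n,K.round(1).tolist(),E_.round(3).tolist())
E
```

```text
{'time': 0.0, 'joints': array([ 1.31580523,  0.68996628, -0.1945046 ,  1.5663511 ,  0.15730801,
        0.90251877, -0.21513873]), 'qd': array([-6.28867558e-04, -6.01945876e-06,  1.60848607e-03, -2.45644355e-04,
       -9.61267204e-04, -1.32255359e-03, -1.40223169e-04]), 'tau': array([-5.60517503e-05, -5.27554643e+01, -1.26687616e+00, -1.53424072e+01,
       -5.26541204e-02,  6.41827777e-03,  1.49505950e-04]), 'tcp_pos': array([ 0.17775662, -0.59851902,  0.23791898]), 'tool_rot': array([-0.10112622, -0.69959844, -0.10240193,  0.69989239]), 'wrist_force': array([-0.41645715, -0.3798021 , -0.34320718]), 'ft_torque': array([-0.00900664,  0.01990322,  0.00088057]), 'gripper_width': 0.0882337000556387}
top [[390.8, 0.0, 277.8], [0.0, 390.8, 200.7], [0.0, 0.0, 1.0]] [[0.028, -0.998, 0.056, 0.433], [-1.0, -0.028, -0.008, -0.009], [0.01, -0.056, -0.998, 1.097], [0.0, 0.0, 0.0, 1.0]]
side [[414.6, 0.0, 274.6], [0.0, 414.6, 205.9], [0.0, 0.0, 1.0]] [[-0.995, -0.058, 0.077, 0.437], [-0.095, 0.728, -0.679, 0.61], [-0.017, -0.683, -0.73, 0.711], [0.0, 0.0, 0.0, 1.0]]
wrist [[295.8, 0.0, 279.1], [0.0, 295.8, 207.1], [0.0, 0.0, 1.0]] [[0.285, -0.918, -0.275, 0.248], [-0.959, -0.273, -0.078, -0.579], [-0.003, 0.286, -0.958, 0.383], [0.0, 0.0, 0.0, 1.0]]
```

View pics/top0.png

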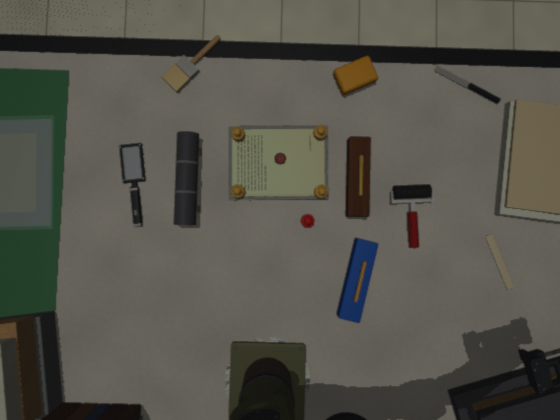

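View pics/side0.png

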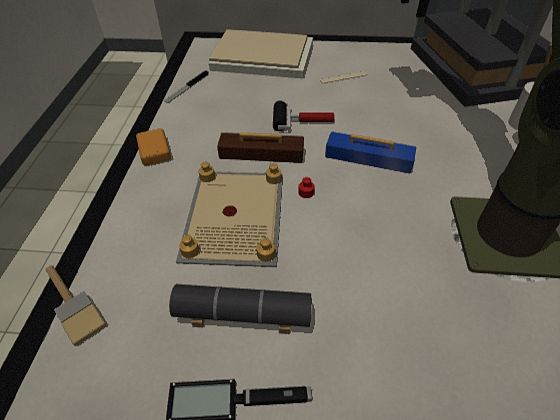

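Magnifier is at top-view pixel (133,165), with its handle at (137,205). Other candidates are the brush (190,70), knife (467,85) and brayer (412,210). Only the first has a black rectangular frame. The seal is at (280,158), and the brass weights are at the deed's corners. The red weight (307,220) and blue press weight (358,280) are decoys.

Run:
```python
from h import *
im,K,E=load("pics/top0.png"); hsv=cv2.cvtColor(im,cv2.COLOR_RGB2HSV); g=im.max(2)
def win(m,x0,x1,y0,y1):
    o=np.zeros_like(m,np.uint8);o[y0:y1,x0:x1]=m[y0:y1,x0:x1];return o
m=win((g<70).astype(np.uint8)*255,112,160,135,232)
c=max(cv2.findContours(m,0,2)[0],key=cv2.contourArea)[:,0]
# handle part and frame part
for nm,sel in(("frame",m[135:184]),):
    pass
for nm,(a,b) in(("frame",(135,185)),("handle",(188,232))):
    mm=win(m,112,160,a,b);p=np.argwhere(mm)[:,::-1]
    r=cv2.minAreaRect(p.astype(np.float32)); z=.012 if nm=="frame" else .018
    P=ray(K,E,cv2.boxPoints(r),z);print(nm,r,"\n",P.round(4).tolist(),"ctr",ray(K,E,r[0],z).round(4), "sides",np.linalg.norm(P[0]-P[1]),np.linalg.norm(P[1]-P[2]))
s=win(((hsv[...,0]<12)|(hsv[...,0]>172))&(hsv[...,1]>110),262,298,142,175)
p=np.argwhere(s)[:,::-1];print("seal n",len(p),"px",p.mean(0),p.min(0),p.max(0),ray(K,E,p.mean(0),.011).round(4))
# deed sheet
sh=win(((g>110)&(hsv[...,1]>25)),226,334,120,205)
c=max(cv2.findContours(sh.astype(np.uint8),0,2)[0],key=cv2.contourArea);r=cv2.minAreaRect(cv2.convexHull(c));P=ray(K,E,cv2.boxPoints(r),.007);print("deed",r,P.round(4).tolist())
for nm,w,z in(("roll",(172,203,125,230),.067),("press",(344,374,130,222),.045)):
    mm=win(g<85,*w);c=max(cv2.findContours(mm.astype(np.uint8),0,2)[0],key=cv2.contourArea);r=cv2.minAreaRect(c);P=ray(K,E,cv2.boxPoints(r),z);print(nm,P.round(3).tolist())
v=cv2.resize(im[125:235,100:340],None,fx=3.3,fy=3.3,interpolation=cv2.INTER_CUBIC)
cv2.imwrite("pics/crop1.png",v[:,:,::-1])
```

```text
frame ((132.32179260253906, 163.7178192138672), (41.294044494628906, 23.781389236450195), 84.2894058227539) 
 [[0.6383, 0.4319, 0.012], [0.6469, 0.3664, 0.012], [0.532, 0.3495, 0.012], [0.5236, 0.4147, 0.012]] ctr [[0.585  0.3906 0.012 ]] sides 0.06608544893217337 0.11610852414906374
handle ((136.23268127441406, 207.32672119140625), (38.30893325805664, 9.950372695922852), 84.2894058227539) 
 [[0.5144, 0.3931, 0.018], [0.5179, 0.366, 0.018], [0.4133, 0.3506, 0.018], [0.4098, 0.3775, 0.018]] ctr [[0.4637 0.3718 0.018 ]] sides 0.027324690318565315 0.10579334751103604
seal n 82 px [279.70731707 158.32926829] [275 154] [284 163] [[ 0.6125 -0.0195  0.011 ]]
deed ((277.4999694824219, 161.99996948242188), (65.99998474121094, 90.99998474121094), 90.0) [[0.6925, 0.1173, 0.007], [0.7002, -0.1395, 0.007], [0.5133, -0.1435, 0.007], [0.506, 0.1109, 0.007]]
roll [[0.414, 0.257, 0.067], [0.67, 0.259, 0.067], [0.669, 0.187, 0.067], [0.414, 0.187, 0.067]]
press [[0.673, -0.195, 0.045], [0.675, -0.264, 0.045], [0.449, -0.267, 0.045], [0.447, -0.2, 0.045]]
```

View pics/crop1.png

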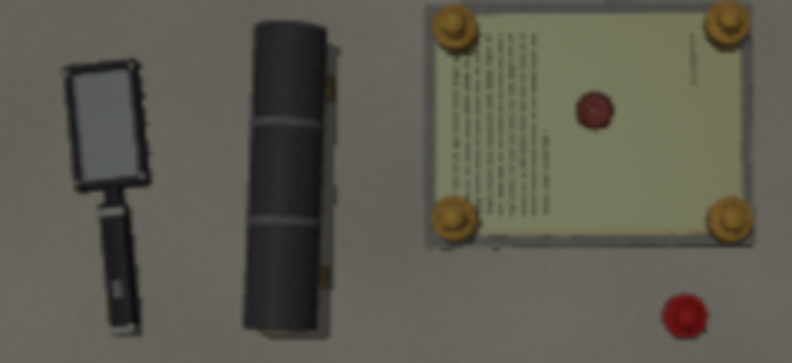

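The crop confirms the choice: a black rectangular frame with a clear lens and a flat handle.

```bash
cat >> h.py <<'E'
def delta(pos,yaw=None):
    """remaining shift in tool axes (units 40mm), turn (units 8deg) to pos with tool x down and tool y at world angle yaw(deg)"""
    s=arm.observe();M=rot(s["tool_rot"]).as_matrix();p=np.array(s["tcp_pos"])
    if yaw is None: yaw=np.degrees(np.arctan2(M[1,1],M[0,1]))
    y=np.array([np.cos(np.radians(yaw)),np.sin(np.radians(yaw)),0]);x=np.array([0,0,-1.]);G=np.c_[x,y,np.cross(x,y)]
    print("tcp",p.round(4),"shift",((np.array(pos)-p)@M/.04).round(3),"turn",(np.degrees(R.from_matrix(M.T@G).as_rotvec())/8).round(3))
E
python3 - <<'E'
from h import *
s=arm.observe();M=rot(s["tool_rot"]).as_matrix();print(M.round(3))
for yaw in(98.8,-81.2):delta([.501,.378,.2],yaw)
print("azimuth",np.degrees(np.arctan2(-.5985,.1778)), np.degrees(np.arctan2(.378,.501)))
# constant twist from now
a=3.66;c,sn=np.cos(np.radians(a)),np.sin(np.radians(a));p=s["tcp_pos"];q=np.array([c*p[0]-sn*p[1],sn*p[0]+c*p[1],p[2]])
print("per row shift",((q-p)@M/.04).round(3))
E
```

```text
[[-0.     0.285 -0.959]
 [ 0.001 -0.959 -0.285]
 [-1.    -0.001  0.   ]]
tcp [ 0.1778 -0.5987  0.2381] shift [  0.98  -21.103 -14.7  ] turn [-2.1532e+01 -1.5000e-02  2.0000e-03]
tcp [ 0.1778 -0.5987  0.2381] shift [  0.98  -21.103 -14.7  ] turn [0.968 0.001 0.01 ]
azimuth -73.45457782855357 37.034225434789406
per row shift [-0.    -0.032 -0.997]
```

apply_moves --targets "0 -0.03 -1 -0.46 0 0 88; 0 -0.03 -1 -0.46 0 0 88; 0 -0.03 -1 -0.46 0 0 88; 0 -0.03 -1 -0.46 0 0 88; 0 -0.03 -1 -0.46 0 0 88; 0 -0.03 -1 -0.46 0 0 88; 0 -0.03 -1 -0.46 0 0 88; 0 -0.03 -1 -0.46 0 0 88; 0 -0.03 -1 -0.46 0 0 88; 0 -0.03 -1 -0.46 0 0 88"

```text
time: 1.15
tcp_pos: [0.5019, -0.3733, 0.2384]
tool_rot: [-0.318, -0.631, -0.318, 0.632]
wrist_force: [0.4, 0.3, 0.3]
gripper_width: 0.0882
```

apply_moves --targets "0 -0.03 -1 -0.46 0 0 88; 0 -0.03 -1 -0.46 0 0 88; 0 -0.03 -1 -0.46 0 0 88; 0 -0.03 -1 -0.46 0 0 88; 0 -0.03 -1 -0.46 0 0 88; 0 -0.03 -1 -0.46 0 0 88; 0 -0.03 -1 -0.46 0 0 88; 0 -0.03 -1 -0.46 0 0 88; 0 -0.03 -1 -0.46 0 0 88; 0 -0.03 -1 -0.46 0 0 88"

```text
time: 2.15
tcp_pos: [0.625, 0.0004, 0.2384]
tool_rot: [0.501, 0.499, 0.501, -0.499]
wrist_force: [0.1, 0.4, 0.7]
gripper_width: 0.088
```

apply_moves --targets "0 -0.03 -1 -0.46 0 0 88; 0 -0.03 -1 -0.46 0 0 88; 0 -0.03 -1 -0.46 0 0 88; 0 -0.03 -1 -0.46 0 0 88; 0 -0.03 -1 -0.46 0 0 88; 0 -0.03 -1 -0.46 0 0 88; 0 -0.03 -1 -0.46 0 0 88; 0 -0.03 -1 -0.46 0 0 88; 0 -0.03 -1 -0.46 0 0 88; 0 0 0 0 0 0 88"

```text
time: 3.15
tcp_pos: [0.5183, 0.3465, 0.2391]
tool_rot: [0.622, 0.333, 0.626, -0.331]
wrist_force: [0.0, 0.2, 0.3]
gripper_width: 0.0881
```

Run:
```python
from h import *
delta([.501,.378,.2],98.8);print(arm.observe()["joints"].round(2),arm.observe()["time"])
```

```text
tcp [0.5183 0.3465 0.2391] shift [ 0.983  0.081 -0.889] turn [-8.107 -0.039 -0.027]
[-0.33  0.74 -0.61  1.56  0.47  0.99 -0.49] 3.15
```

apply_moves --targets "0.5 0.08 -0.89 0 0 0 88; 0 0 0 -0.9 0 0 88; 0 0 0 -0.9 0 0 88; 0 0 0 -0.9 0 0 88; 0 0 0 -0.9 0 0 88; 0 0 0 -0.9 0 0 88; 0 0 0 -0.9 0 0 88; 0 0 0 -0.9 0 0 88; 0 0 0 -0.9 0 0 88; 0 0 0 -0.9 0 0 88"

```text
time: 4.15
tcp_pos: [0.5073, 0.3698, 0.2182]
tool_rot: [0.705, -0.051, 0.705, 0.051]
wrist_force: [0.1, -0.5, 0.5]
gripper_width: 0.0881
```

apply_moves --targets "0 0 0 0 0 0 88; 0 0 0 0 0 0 88"

```text
time: 4.35
tcp_pos: [0.507, 0.3702, 0.2183]
tool_rot: [0.705, -0.049, 0.706, 0.048]
wrist_force: [-0.9, 0.5, -0.8]
gripper_width: 0.0879
```

Run:
```python
from h import *
delta([.501,.378,.2],98.8);print(arm.observe()["joints"].round(2))
im,K,E=grab("wrist","pics/w1.png");print(proj(K,E,[[.501,.378,.018],[.585,.3906,.012]]))
```

```text
tcp [0.507  0.3702 0.2183] shift [ 0.458  0.214 -0.123] turn [-0.12  -0.003  0.004]
[-0.26  0.84 -0.88  1.56  0.71  1.08  0.39]
[[286.96642022 180.19019516]
 [287.16186094 244.26166687]]
```

View pics/w1.png

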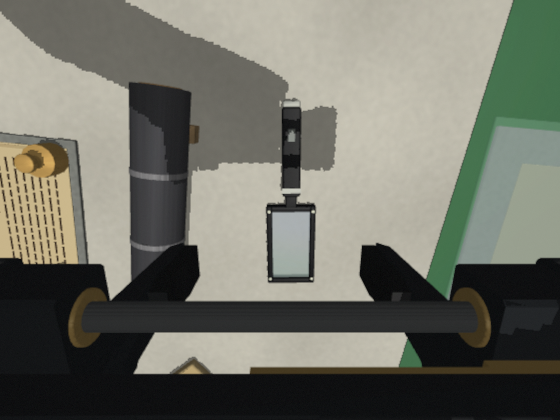

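The wrist view shows the frame centred near (291,243) and the handle at columns 281–300, rows 100–193. I'll measure both precisely.

Run:
```python
from h import *
im,K,E=load("pics/w1.png");g=im.max(2)
m=np.zeros_like(g);m[197:288,258:324]=(g[197:288,258:324]<75)*255
c=max(cv2.findContours(m,0,2)[0],key=cv2.contourArea)[:,0].astype(np.float32)
c=c[c[:,1]>203]
P=ray(K,E,c,.012)[:,:2].astype(np.float32);r=cv2.minAreaRect(P);print("frame",np.round(r[0],4),np.round(r[1],4),r[2])
# inner lens
m2=np.zeros_like(g);m2[204:282,268:314]=(g[204:282,268:314]>90)*255
c=max(cv2.findContours(m2,0,2)[0],key=cv2.contourArea)[:,0].astype(np.float32)
r2=cv2.minAreaRect(ray(K,E,c,.010)[:,:2].astype(np.float32));print("lens",np.round(r2[0],4),np.round(r2[1],4),r2[2])
# handle centreline per row (dark run)
pts=[]
for v in list(range(125,185)):
    u=np.where(g[v,272:312]<45)[0]
    if v%12==0: print(v,u.min()+272,u.max()+272)
for v in (104,188,192):print(v,g[v,270:320].tolist())
```

```text
frame [0.5842 0.3945] [0.1076 0.0607] 8.23937702178955
lens [0.5864 0.3951] [0.0899 0.0479] 7.950594425201416
132 282 300
144 282 299
156 282 299
168 283 299
180 283 299
104 [106, 106, 106, 106, 107, 107, 107, 107, 108, 147, 165, 108, 108, 136, 177, 188, 190, 190, 192, 193, 195, 195, 195, 195, 196, 196, 196, 197, 192, 165, 152, 191, 190, 190, 191, 191, 192, 193, 193, 193, 193, 192, 193, 193, 193, 192, 191, 191, 190, 189]
188 [192, 193, 192, 191, 192, 191, 192, 191, 192, 192, 168, 108, 115, 126, 128, 131, 132, 133, 133, 130, 127, 127, 127, 127, 129, 133, 133, 133, 131, 132, 161, 195, 194, 193, 193, 191, 190, 191, 192, 191, 193, 193, 194, 194, 193, 194, 193, 193, 193, 193]
192 [193, 193, 195, 196, 196, 196, 196, 196, 195, 195, 195, 195, 196, 197, 198, 199, 198, 199, 198, 200, 194, 187, 187, 187, 188, 187, 187, 186, 185, 183, 186, 192, 189, 188, 188, 188, 188, 190, 192, 192, 194, 193, 192, 193, 192, 193, 193, 193, 191, 191]
```

Run:
```python
from h import *
im,K,E=load("pics/w1.png")
print("handle pts z=.018",ray(K,E,[[291,130],[291,180],[291,190]],.018).round(4).tolist())
d=np.array([np.cos(np.radians(8.1)),np.sin(np.radians(8.1))]);o=np.array([.585,.3947])-.085*d
print("origin",o,[ (o-d*t).round(4).tolist() for t in(0,.03,.06)])
delta([o[0],o[1],.004],98.1)
```

```text
handle pts z=.018 [[0.4434, 0.3742, 0.018], [0.5001, 0.3827, 0.018], [0.5121, 0.3845, 0.018]]
origin [0.50084799 0.3827234 ] [[0.5008, 0.3827], [0.4711, 0.3785], [0.4414, 0.3743]]
tcp [0.507  0.3704 0.2185] shift [ 5.362  0.33  -0.108] turn [-0.028 -0.001  0.004]
```

apply_moves --targets "0 0.33 -0.11 -0.03 0 0 88; 0.8 0 0 0 0 0 88; 0.8 0 0 0 0 0 88; 0.8 0 0 0 0 0 88; 0.8 0 0 0 0 0 88; 0.7 0 0 0 0 0 88; 0.6 0 0 0 0 0 88; 0 0 0 0 0 0 88; 0 0 0 0 0 0 88"

```text
time: 5.3
tcp_pos: [0.5, 0.3845, 0.0391]
tool_rot: [0.705, -0.051, 0.705, 0.052]
wrist_force: [-0.1, 1.0, 0.4]
gripper_width: 0.088
```

Run:
```python
from h import *
delta([.5008,.3827,.004],98.1)
im,K,E=grab("wrist","pics/w2.png");print(proj(K,E,[[.5008,.3827,.018]]))
im,K,E=grab("side","pics/s2.png")
a=im[120:420,60:460];b=cv2.imread("pics/w2.png")
cv2.imwrite("pics/j2.png",np.hstack([cv2.resize(a[:,:,::-1],(400,300)),cv2.resize(b,(400,300))]))
```

```text
tcp [0.5    0.3845 0.0391] shift [ 0.879 -0.047  0.014] turn [ 0.028 -0.001 -0.005]
[[277.52500713 246.82124   ]]
```

View pics/j2.png

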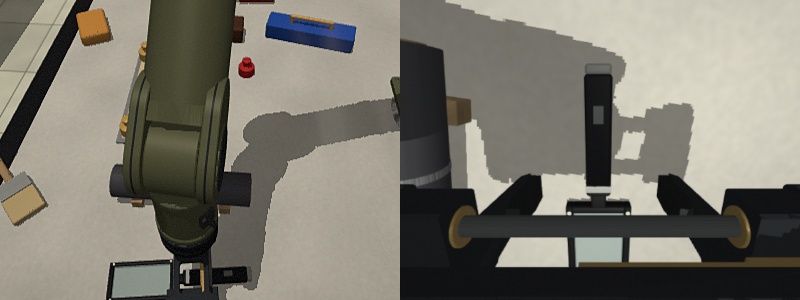

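The handle is centred between the fingers (about (277,247) in the wrist view, as predicted), and the roll is clear. Next I descend and grip.

apply_moves --targets "0.5 -0.05 0.01 0.03 0 0 88; 0.37 0 0 0 0 0 88; 0 0 0 0 0 0 88; 0 0 0 0 0 0 88"

```text
time: 5.8
tcp_pos: [0.5008, 0.3811, 0.0032]
tool_rot: [0.705, -0.05, 0.706, 0.049]
wrist_force: [0.6, 0.7, 0.1]
gripper_width: 0.088
```

apply_moves --targets "0 0 0 0 0 0 30; 0 0 0 0 0 0 30; 0 0 0 0 0 0 30; 0 0 0 0 0 0 30; 0 0 0 0 0 0 30; 0 0 0 0 0 0 15; 0 0 0 0 0 0 15; 0 0 0 0 0 0 15; 0 0 0 0 0 0 15; 0 0 0 0 0 0 15" --grip_force 40

```text
time: 6.8
tcp_pos: [0.5011, 0.3816, 0.0039]
tool_rot: [0.705, -0.05, 0.705, 0.05]
wrist_force: [0.0, 1.5, -0.8]
gripper_width: 0.0215
```

apply_moves --targets "-0.2 0 0 0 0 0 15; -0.4 0 0 0 0 0 15; -0.6 0 0 0 0 0 15; -0.7 0 0 0 0 0 15; -0.7 0 0 0 0 0 15; -0.7 0 0 0 0 0 15; -0.5 0 0 0 0 0 15; -0.3 0 0 0 0 0 15; 0 0 0 0 0 0 15; 0 0 0 0 0 0 15"

```text
time: 7.8
tcp_pos: [0.5011, 0.3808, 0.1675]
tool_rot: [0.705, -0.05, 0.705, 0.049]
wrist_force: [0.1, -0.6, -2.1]
gripper_width: 0.0218
```

Run:
```python
from h import *
s=arm.observe();print(s["tcp_pos"],s["wrist_force"],s["ft_torque"],s["gripper_width"])
# seal from top: (.6125,-.0195); deed angle from top seal/board later. target TCP: seal-85mm along deed x (~1.5deg)
delta([.5275,-.0195,.16],90)
im,K,E=grab("wrist","pics/w3.png")
```

```text
[0.50106461 0.38075819 0.16751115] [ 0.05189999 -0.6433964  -2.073899  ] [ 0.05949674 -0.16191886 -0.02161177] 0.02181350642419282
tcp [0.5011 0.3808 0.1675] shift [  0.199 -10.     -0.749] turn [ 1.008 -0.002  0.008]
```

View pics/w3.png

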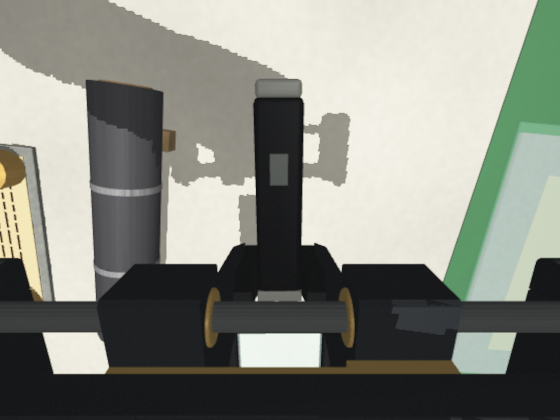

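The magnifier is held straight and the roll is undisturbed. I carry it across and refine the deed's angle from the first pictures.

apply_moves --targets "0 -0.4 0 0 0 0 15; 0 -0.8 -0.05 0 0 0 15; 0 -1 -0.1 0 0 0 15; 0 -1 -0.1 0 0 0 15; 0 -1 -0.1 0 0 0 15; 0 -1 -0.1 0 0 0 15; 0 -1 -0.1 0 0 0 15; 0 -1 -0.1 0 0 0 15; 0 -1 -0.1 0 0 0 15; 0 -0.8 0 0 0 0 15"

```text
time: 8.85
tcp_pos: [0.5204, 0.0162, 0.1668]
tool_rot: [0.704, -0.05, 0.707, 0.048]
wrist_force: [0.9, -0.5, -1.4]
gripper_width: 0.0213
```

apply_moves --targets "0 -0.6 0 0.2 0 0 15; 0 -0.4 0 0.3 0 0 15; 0 0 0 0.3 0 0 15; 0 0 0 0.1 0 0 15; 0 0 0 0 0 0 15; 0 0 0 0 0 0 15"

```text
time: 9.45
tcp_pos: [0.527, -0.0182, 0.1679]
tool_rot: [0.707, -0.006, 0.707, 0.006]
wrist_force: [-0.0, 0.6, -2.1]
gripper_width: 0.0216
```

Run:
```python
from h import *
delta([.5275,-.0195,.16],90)
def edges(fn,corn,z=.007):
    im,K,E=load(fn);g=cv2.GaussianBlur(im,(3,3),0)[...,0].astype(float)
    L=[]
    c=np.array(corn)
    for i in range(4):
        a,b=c[i],c[(i+1)%4];t=(b-a)/np.linalg.norm(b-a);n=np.array([-t[1],t[0]]);pts=[]
        for f in np.linspace(.25,.75,25):
            q=a+(b-a)*f;o=np.arange(-5,5.01,.25);s=cv2.remap(g.astype(np.float32),(q[0]+o*n[0]).astype(np.float32)[None],(q[1]+o*n[1]).astype(np.float32)[None],1)[0]
            d=np.abs(np.gradient(s));k=d.argmax();pts.append(q+o[k]*n)
        P=ray(K,E,pts,z)[:,:2].astype(np.float32)
        vx,vy,x,y=cv2.fitLine(P,cv2.DIST_HUBER,0,.001,.001)[:,0];L.append((vx,vy,x,y))
        res=np.abs((P-[x,y])@np.array([-vy,vx])).mean()
        ang=np.degrees(np.arctan2(vy,vx));print(fn,"edge",i,"ang mod90",round((ang+45)%90-45,2),"at",round(x,4),round(y,4),"res",round(float(res),4))
T=lambda fn:proj(*load(fn)[1:],[[.6935,.1173,.007],[.7002,-.1395,.007],[.5103,-.1445,.007],[.503,.1139,.007]])
for fn in("pics/top0.png","pics/side0.png"):
    c=T(fn);edges(fn,c)
im,K,E=load("pics/side0.png");hsv=cv2.cvtColor(im,cv2.COLOR_RGB2HSV);o=proj(K,E,[.6125,-.0195,.011])[0].astype(int);print("seal proj side",o)
m=((hsv[...,0]<8)|(hsv[...,0]>170))&(hsv[...,1]>120);m2=np.zeros_like(m);m2[o[1]-14:o[1]+14,o[0]-14:o[0]+14]=1
p=np.argwhere(m&m2)[:,::-1];print(len(p),p.mean(0),p.min(0),p.max(0),ray(K,E,p.mean(0),.0105).round(4))
im,K,E=grab("side","pics/s4.png")
w,_,_=grab("wrist","pics/w4.png")
cv2.imwrite("pics/j4.png",np.hstack([cv2.resize(im,(400,300)),cv2.resize(w,(400,300))])[:,:,::-1])
```

```text
tcp [ 0.527  -0.0182  0.1679] shift [ 0.197 -0.032  0.013] turn [ 0.122 -0.001 -0.002]
pics/top0.png edge 0 ang mod90 1.5 at 0.6984 -0.0141 res 0.0
pics/top0.png edge 1 ang mod90 1.5 at 0.6026 -0.1463 res 0.0005
pics/top0.png edge 2 ang mod90 1.62 at 0.508 -0.0119 res 0.0
pics/top0.png edge 3 ang mod90 2.04 at 0.5978 0.1157 res 0.0002
pics/side0.png edge 0 ang mod90 1.96 at 0.6974 -0.0092 res 0.0013
pics/side0.png edge 1 ang mod90 1.88 at 0.605 -0.1465 res 0.0009
pics/side0.png edge 2 ang mod90 2.53 at 0.4963 -0.0131 res 0.0023
pics/side0.png edge 3 ang mod90 -6.75 at 0.6097 0.1204 res 0.0042
seal proj side [229 210]
109 [229.44036697 210.66055046] [223 206] [236 215] [[ 0.6129 -0.0182  0.0105]]
```

View pics/j4.png

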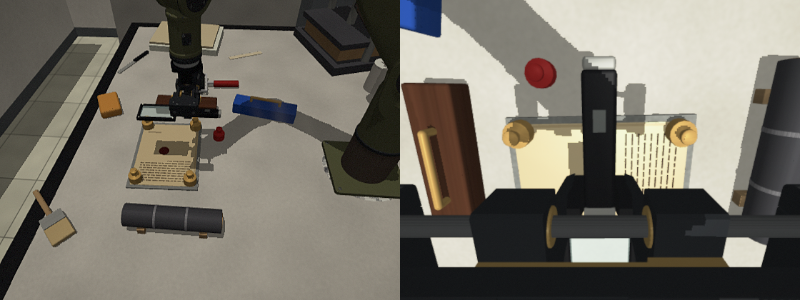

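Both cameras agree: seal at (0.6127, −0.019) and deed turned about 1.8°. The magnifier hangs level above the deed and nothing has been displaced. I align, descend part of the way and check the lens from the side.

apply_moves --targets "0 -0.09 0.02 -0.11 0 0 15; 0.4 0 0 0 0 0 15; 0.6 0 0 0 0 0 15; 0.6 0 0 0 0 0 15; 0.4 0 0 0 0 0 15; 0.2 0 0 0 0 0 15; 0 0 0 0 0 0 15; 0 0 0 0 0 0 15"

```text
time: 10.35
tcp_pos: [0.5285, -0.0223, 0.0804]
tool_rot: [0.707, -0.011, 0.707, 0.011]
wrist_force: [0.2, 0.3, -1.4]
gripper_width: 0.0217
```

Run:
```python
from h import *
delta([.5277,-.0217,.0349],91.8)
s=arm.observe();M=rot(s["tool_rot"]).as_matrix();print("x axis",M[:,0].round(4))
im,K,E=grab("side","pics/s5.png");t,_,_=grab("top","pics/t5.png")
p=s["tcp_pos"];xd=M[:,2];xd=xd*np.sign(xd[0]);yd=np.array([-xd[1],xd[0],0])
b=np.array(p)+[0,0,-.0039]
C=[b+xd*x+yd*y+[0,0,.012] for x,y in((.031,.031),(.139,.031),(.139,-.031),(.031,-.031))]
q=proj(K,E,C);print("pred frame corners px",q.round(1).tolist())
x0,y0=(q.mean(0)-[75,70]).astype(int)
cr=cv2.resize(im[y0:y0+130,x0:x0+150],None,fx=4,fy=4)
cr=cr.copy()
for a in q: cv2.drawMarker(cr,tuple(int(v) for v in (a-[x0,y0])*4+2),(0,255,0),0,10,1)
cv2.imwrite("pics/c5.png",cr[:,:,::-1]);print(x0,y0)
```

```text
tcp [ 0.5285 -0.0223  0.0804] shift [ 1.138  0.016 -0.02 ] turn [-0.005  0.006 -0.001]
x axis [ 9.e-04  2.e-04 -1.e+00]
pred frame corners px [[249.2, 196.9], [198.4, 195.1], [203.7, 175.2], [252.2, 176.7]]
150 115
```

View pics/c5.png

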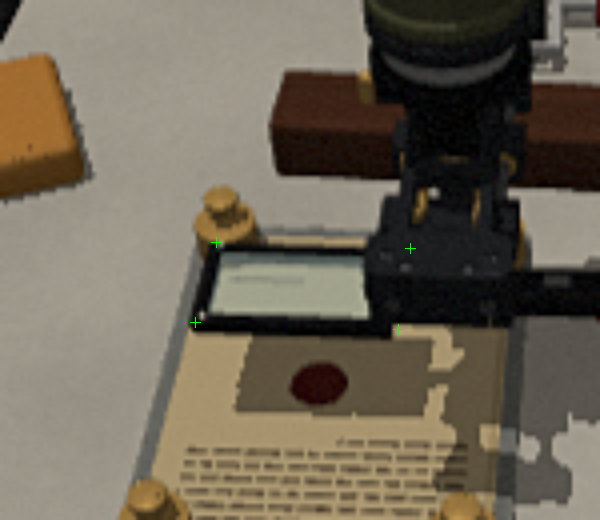

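The frame sits a little left of the predicted corner markers in the crop, by (195,323) and (216,243). I'll put numbers on that.

Run:
```python
from h import *
im,K,E=load("pics/s5.png");g=im.max(2).astype(np.float32)
s=arm.observe();M=rot(s["tool_rot"]).as_matrix();xd=M[:,2]*np.sign(M[0,2]);yd=np.array([-xd[1],xd[0],0]);b=np.array(s["tcp_pos"])+[0,0,-.0039]
def prof(f,ts,zz):
    q=proj(K,E,[b+f(t)+[0,0,zz] for t in ts]).astype(np.float32)
    return cv2.remap(g,q[None,:,0],q[None,:,1],1)[0]
def cross(f,t0,t1,zz,rising):
    ts=np.linspace(t0,t1,81);v=prof(f,ts,zz);d=np.gradient(v);k=d.argmax() if rising else d.argmin();return ts[k]*1000,abs(d[k])
for y in(-.015,-.005,.005,.015):
    print("y",y,"inner far x (top z, expect 131)",cross(lambda t:xd*t+yd*y,.120,.137,.012,False),"outer far (139)",cross(lambda t:xd*t+yd*y,.132,.150,.012,True))
for x in(.06,.075,.09,.105,.12):
    print("x",x,"inner near z.012 y (24)",cross(lambda t:xd*x+yd*t,.015,.030,.012,False),"outer near under z0 y(31)",cross(lambda t:xd*x+yd*t,.024,.042,0,True),"inner far y(-24; z.012 top)",cross(lambda t:xd*x+yd*t,-.032,-.014,.006,True))
```

```text
y -0.015 inner far x (top z, expect 131) (np.float64(134.025), np.float32(8.946777)) outer far (139) (np.float64(142.35), np.float32(9.119141))
y -0.005 inner far x (top z, expect 131) (np.float64(134.025), np.float32(10.056641)) outer far (139) (np.float64(142.35), np.float32(8.015137))
y 0.005 inner far x (top z, expect 131) (np.float64(132.11249999999998), np.float32(8.575684)) outer far (139) (np.float64(149.325), np.float32(6.338867))
y 0.015 inner far x (top z, expect 131) (np.float64(132.325), np.float32(10.490234)) outer far (139) (np.float64(150.0), np.float32(6.953125))
x 0.06 inner near z.012 y (24) (np.float64(24.75), np.float32(4.3569336)) outer near under z0 y(31) (np.float64(24.900000000000002), np.float32(4.1914062)) inner far y(-24; z.012 top) (np.float64(-28.625), np.float32(6.970215))
x 0.075 inner near z.012 y (24) (np.float64(24.9375), np.float32(4.9091797)) outer near under z0 y(31) (np.float64(28.05), np.float32(6.9316406)) inner far y(-24; z.012 top) (np.float64(-28.174999999999997), np.float32(5.4941406))
x 0.09 inner near z.012 y (24) (np.float64(25.687500000000004), np.float32(5.834961)) outer near under z0 y(31) (np.float64(28.725), np.float32(6.416992)) inner far y(-24; z.012 top) (np.float64(-21.2), np.float32(4.583008))
x 0.105 inner near z.012 y (24) (np.float64(26.4375), np.float32(5.682617)) outer near under z0 y(31) (np.float64(29.400000000000002), np.float32(5.0302734)) inner far y(-24; z.012 top) (np.float64(-32.0), np.float32(5.294922))
x 0.12 inner near z.012 y (24) (np.float64(27.1875), np.float32(6.6762695)) outer near under z0 y(31) (np.float64(27.825000000000003), np.float32(7.109375)) inner far y(-24; z.012 top) (np.float64(-31.55), np.float32(4.520508))
```

Run:
```python
from h import *
im,K,E=grab("wrist","pics/w5.png");g=cv2.cvtColor(im,cv2.COLOR_RGB2GRAY).astype(np.float32)
s=arm.observe();M=rot(s["tool_rot"]).as_matrix();xd=M[:,2]*np.sign(M[0,2]);yd=np.array([-xd[1],xd[0],0]);b=np.array(s["tcp_pos"])+[0,0,-.0039]
def sub(f,ts,k=1):
    q=proj(K,E,[b+f(t) for t in ts]).astype(np.float32);v=cv2.remap(g,q[None,:,0],q[None,:,1],1)[0]
    d=np.gradient(cv2.GaussianBlur(v[None],(9,1),0)[0]);i=np.abs(d).argmax();return ts[i]*1000
z=np.array([0,0,.018])
for sg in(1,-1):
    xs=np.linspace(-.080,-.035,19);ys=np.array([sub(lambda t:xd*x+yd*t+z,sg*np.linspace(.006,.018,121)) for x in xs])
    k=np.polyfit(xs*1000,ys,1);r=ys-np.polyval(k,xs*1000);print("side",sg,"y@x=-57",np.polyval(k,-57).round(2),"yaw deg",np.degrees(np.arctan(k[0])).round(2),"res",r.std().round(2))
for y in(-.006,-.003,0,.003,.006):
    print("rear end x (exp -93)",sub(lambda t:xd*t+yd*y+z,np.linspace(-.106,-.08,201)))
w=im[60:360,180:380];cv2.imwrite("pics/c6.png",cv2.resize(w,None,fx=2,fy=2)[:,:,::-1])
q=proj(K,E,[b-xd*.093+z,b-xd*.093]);print(q)
```

```text
side 1 y@x=-57 10.07 yaw deg 2.46 res 1.81
side -1 y@x=-57 -11.74 yaw deg 0.16 res 0.08
rear end x (exp -93) -91.44
rear end x (exp -93) -91.44
rear end x (exp -93) -85.33
rear end x (exp -93) -82.99
rear end x (exp -93) -82.99
[[281.30619168  70.24549039]
 [280.97727194  76.34311983]]
```

View pics/c6.png

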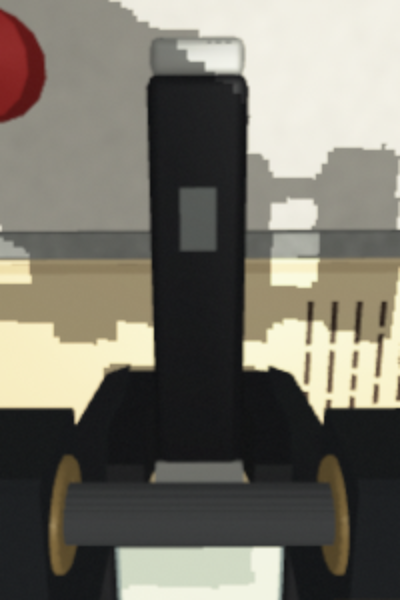

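Yaw error is about 0.2° and the grip is centred. Both views put the lens 1–2 mm further along x than nominal, so I correct that, lower to height and check level and gap there.

apply_moves --targets "0.1 0.01 -0.05 0 0 0 15; 0.25 0 0 0 0 0 15; 0.3 0 0 0 0 0 15; 0.25 0 0 0 0 0 15; 0.15 0 0 0 0 0 15; 0.07 0 0 0 0 0 15; 0 0 0 0 0 0 15; 0 0 0 0 0 0 15; 0 0 0 0 0 0 15"

```text
time: 11.4
tcp_pos: [0.5263, -0.0221, 0.0355]
tool_rot: [0.707, -0.011, 0.707, 0.011]
wrist_force: [1.0, -0.3, -1.0]
gripper_width: 0.0212
```

Run:
```python
from h import *
delta([.5265,-.0217,.0349],91.8)
im,K,E=grab("side","pics/s7.png");g=im.max(2).astype(np.float32);G=im.astype(np.float32)[...,0]
s=arm.observe();M=rot(s["tool_rot"]).as_matrix();xd=M[:,2]*np.sign(M[0,2]);yd=np.array([-xd[1],xd[0],0]);b=np.array(s["tcp_pos"])+[0,0,-.0039]
# near outer bottom edge of frame: for columns, subpixel dark->bright row crossing
q=proj(K,E,[b+xd*.128+yd*.031,b+xd*.062+yd*.031]);print("pred near bottom edge",q.round(2).tolist(),"slope",(q[1]-q[0])[1]/(q[1]-q[0])[0])
pts=[]
for u in range(int(q[0,0]),int(q[1,0])):
    v0=np.interp(u,q[:,0],q[:,1]);a=int(v0)-7;c=G[a:a+14,u];d=np.diff(c);k=d.argmax()
    lo,hi=c[:k+1].min(),c[k+1:k+4].max();t=(lo+hi)/2;i=max(k-1,0)
    while c[i+1]<t:i+=1
    pts.append((u,a+i+(t-c[i])/(c[i+1]-c[i])))
pts=np.array(pts);k=np.polyfit(pts[:,0],pts[:,1],1);r=pts[:,1]-np.polyval(k,pts[:,0]);ok=np.abs(r)<1;k=np.polyfit(pts[ok,0],pts[ok,1],1)
um=q[:,0].mean();print("meas slope",k[0],"offset px",np.polyval(k,um)-np.interp(um,q[:,0],q[:,1]),"res",r[ok].std(),ok.sum(),len(pts))
dz=proj(K,E,[b+xd*.095+yd*.031,b+xd*.095+yd*.031+[0,0,.001]]);print("px per mm z",(dz[1]-dz[0]))
c=proj(K,E,[.6127,-.019,.011])[0];l=proj(K,E,b+xd*.0862)[0];print("seal px",c,"lens under px",l)
x0,y0=int(c[0])-75,int(c[1])-70
cv2.imwrite("pics/c7.png",cv2.resize(im[y0:y0+130,x0:x0+150],None,fx=4,fy=4)[:,:,::-1]);print(x0,y0)
```

```text
tcp [ 0.5263 -0.0221  0.0355] shift [0.014 0.01  0.005] turn [-0.007  0.005 -0.   ]
pred near bottom edge [[208.12, 213.4], [237.72, 214.52]] slope 0.03792097900531779
meas slope 0.31306038000145764 offset px 2.726624487357526 res 0.5217091353563175 6 29
px per mm z [-0.04877401 -0.30311328]
seal px [229.55424316 210.2564618 ] lens under px [228.80149995 203.91406421]
154 140
```

View pics/c7.png

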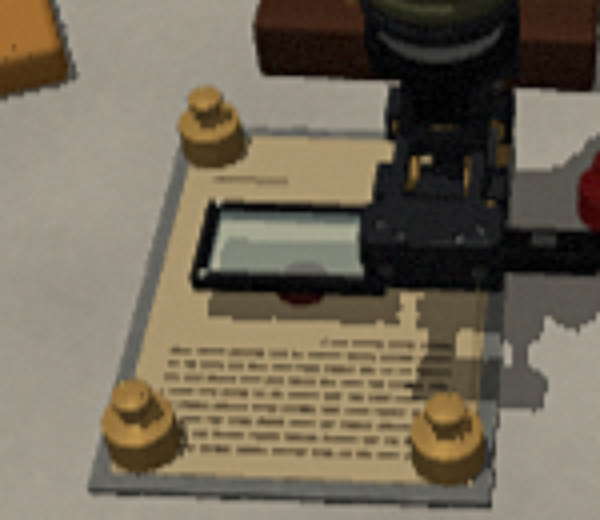

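Side view: the seal's near edge shows below the frame at (300,297) in the crop, and the frame edge is parallel to the writing. One last numeric check of the frame outline.

Run:
```python
from h import *
im,K,E=load("pics/s7.png");g=im.max(2).astype(np.float32)
s=arm.observe();M=rot(s["tool_rot"]).as_matrix();xd=M[:,2]*np.sign(M[0,2]);yd=np.array([-xd[1],xd[0],0]);b=np.array(s["tcp_pos"])+[0,0,-.0039]
for u in(212,220,228,236):
    print(u,"rows185-218",g[185:219,u].astype(int).tolist())
for v in(196,202,208): print("row",v,"cols196-216",g[v,196:217].astype(int).tolist())
P=lambda x,y,z:proj(K,E,b+xd*x+yd*y+[0,0,z])[0].round(1)
for n,a in dict(far_top_out=(.1,-.031,.012),far_in=(.1,-.024,.012),far_in_bot=(.1,-.024,.0),near_in_top=(.1,.024,.012),near_out_top=(.1,.031,.012),near_out_bot=(.1,.031,0),left_out_top=(.139,0,.012),left_out_bot=(.139,0,0),left_in_top=(.131,0,.012)).items(): print(n,P(*a))
print(s["wrist_force"],np.abs(s["qd"]).max(),s["gripper_width"])
```

```text
212 rows185-218 [145, 173, 169, 174, 154, 84, 8, 39, 87, 93, 145, 168, 163, 167, 144, 129, 133, 132, 135, 135, 135, 140, 108, 42, 11, 6, 9, 12, 86, 99, 92, 93, 95, 89]
220 rows185-218 [132, 159, 168, 170, 181, 115, 2, 15, 85, 96, 130, 163, 165, 165, 166, 144, 133, 134, 134, 135, 136, 140, 121, 63, 12, 12, 2, 0, 83, 99, 92, 96, 93, 90]
228 rows185-218 [167, 169, 170, 170, 180, 120, 23, 0, 83, 98, 115, 154, 167, 165, 167, 145, 130, 132, 134, 134, 122, 109, 107, 71, 13, 19, 16, 6, 25, 36, 28, 71, 92, 96]
236 rows185-218 [168, 168, 170, 167, 175, 135, 52, 9, 59, 92, 105, 152, 168, 162, 168, 144, 131, 133, 131, 132, 134, 135, 145, 97, 24, 18, 12, 3, 35, 86, 99, 95, 94, 92]
row 196 cols196-216 [97, 141, 172, 169, 167, 167, 171, 181, 119, 19, 12, 6, 69, 172, 172, 168, 168, 172, 169, 169, 168]
row 202 cols196-216 [173, 170, 167, 167, 170, 174, 191, 44, 17, 13, 6, 119, 178, 148, 132, 132, 132, 134, 135, 133, 132]
row 208 cols196-216 [165, 169, 171, 169, 179, 113, 7, 56, 153, 92, 31, 29, 23, 41, 41, 45, 42, 45, 47, 41, 67]
far_top_out [224.2 190.3]
far_in [223.8 192.4]
far_in_bot [224.3 196.1]
near_in_top [220.5 207.9]
near_out_top [220.  210.2]
near_out_bot [220.6 213.9]
left_out_top [205.  199.4]
left_out_bot [205.7 203.1]
left_in_top [208.5 199.5]
[ 0.98912341  0.23571436 -2.17468236] 0.002596123121808903 0.02124813752280644
```

The outline matches the prediction to about 0.3 px in y and height. It also shows the lens about 2 mm ahead of nominal in x, which puts the lens centre within about 1 mm of the seal centre. I let it settle and hand in.

apply_moves --targets "0.01 0.01 -0.01 0 0 0 15; 0 0 0 0 0 0 15; 0 0 0 0 0 0 15; 0 0 0 0 0 0 15; 0 0 0 0 0 0 15; 0 0 0 0 0 0 15"

```text
time: 12.05
tcp_pos: [0.5256, -0.0218, 0.0347]
tool_rot: [0.707, -0.011, 0.707, 0.011]
wrist_force: [-1.8, -0.1, -2.1]
gripper_width: 0.0214
```

Run:
```python
from h import *
delta([.5261,-.0217,.0351],91.8)
im,K,E=grab("side","pics/s8.png");a=load("pics/side0.png")[0]
# unmoved check: roll & front weights & press regions vs start (same camera)
for n,(x0,x1,y0,y1) in dict(roll=(165,318,280,335),w_l=(178,203,232,262),w_r=(254,282,234,262),w0=(196,216,160,184),red=(298,320,175,200)).items():
    print(n,"bright-diff frac",(np.abs(im[y0:y1,x0:x1].astype(int)-a[y0:y1,x0:x1]).max(2)>50).mean().round(3))
s=arm.observe();print(s["wrist_force"],s["gripper_width"],s["time"]);print(arm.finish_job())
```

```text
tcp [ 0.5256 -0.0218  0.0347] shift [-0.01   0.003  0.012] turn [-0.007 -0.     0.001]
roll bright-diff frac 0.0
w_l bright-diff frac 0.0
w_r bright-diff frac 0.121
w0 bright-diff frac 0.0
red bright-diff frac 0.556
[-0.75340798  0.78214193 -2.4426479 ] 0.02134111146539097 12.1
the job is handed in; nothing more can be done
None
```

I picked the magnifier up by its handle at the balance point and carried it over the roll about 165 mm up. I handed the job in at 12.1 s, still holding it over the seal.

**Last checks**
- **Centring:** the lens centre is within about 1 mm of the seal centre. The robot's own pose and the side view differed by about 2 mm along the lines of writing, so I corrected part of the way.
- **Alignment:** I turned the lens to match the deed, which lies at about 1.8°. The tool points straight down to well within 0.1°, and the handle sits about 0.2° off the tool. That handle figure comes from one edge only, because shadow spoiled the other. An automatic line fit to the frame's near edge, meant to check the tilt, failed. I read that edge off the picture instead, and it matched the expected slope.
- **Air gap:** the underside of the lens is about 31 mm above the bench, which leaves about 20 mm above the wax.
- **Grip and contact:** the fingers held steady at 21 mm on the 22 mm handle. The wrist force of about 2 N is just the magnifier's weight.
- **Surroundings:** compared with the first picture, the roll and two of the brass weights look unchanged. A third brass weight (about 12% of the area checked) and the red decoy (about 56%) did differ. I put this down to the arm and its shadow now crossing that view, but I did not confirm it. Nothing came near either of them by my geometry. I did not compare the fourth brass weight, the press weight or the brayer.

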